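# Try out the camera stand's ratchet

## Robot

A 6-joint arm with a two-finger parallel gripper is mounted at the origin on the work surface. World frame = base frame: x ahead of the robot, y to its left, z up, the work surface at z = 0. Lengths are in m, angles in rad, forces in N, time in s.
With the tool pointing down it reaches from about 0.35 to 0.85 m from the base axis. Payload 8.1 kg.
Tool frame: the origin (TCP) lies at the very end of the fingers, on their centre line; the grasp point (between the pads) lies 19 mm behind it; z points along the fingers, y is the line along which they close (so a half turn about z gives the same grasp; the last joint's range is limited). The gripper opens to 93 mm and grips with 3 to 60 N. Pads are 15 mm wide; open, the fingers measure 128 mm over their backs; the gripper's body (75 mm by 188 mm) begins 65 mm behind the grasp point.
Start: joints at [-1.213, 0.13, 1.488, -0, 1.523, -0.085], TCP at [0.257, -0.542, 0.219] pointing down, gripper open.
Joint ranges: [-2.96, 2.96], [-0.89, 2.26], [0.02, 2.5], [-1.34, 4.48], [0, 2.73], [-2.66, 2.66]. Speed limits (rad/s): [2.39, 2.39, 2.79, 3.14, 3.14, 3.14].

## Interface

Orientations are given as a rotation vector (axis times angle).
In Python, from cell import telemetry, optics, workorder gives the robot as it stands. The module is installed in compiled form; this text tells all that it offers.
- The arm moves only by the tool jog_arm, never from a script. Its argument "moves" is a list that holds one entry, the list of rows, each a list of 6 numbers: the shift along the tool's x, y, z in m, then the turn, a rotation vector about the tool's x, y, z in degrees. A call has 1 to 8 rows; each row shifts and turns the commanded pose from where the row before left it, along the tool's axes as they then stand; what a row does not reach is not made up. A row lasts 1/12 s, in which the tool goes at most 41.7 mm and 7.16 degrees, less where a joint would pass 70% of its speed; a pose out of reach is approached as far as the arm can. A call with a gripper value outside its range is refused whole. "jaw" is the opening, from 0 (shut) to 1 (fully open), set as the call begins (left out, the last holds). The fingers move at their own pace and stop on an object; "newtons" is the grip in N (left out, the last holds). Time passes only in rows, so rows that do not move let the fingers close. It gives the time, the measured TCP pose, the force, the opening and the grip force at its end, in the units of the state.
- telemetry.get_obs(): the state, without advancing time (a new reading comes with each control period).
- optics.read_camera(name): name is "scene" or "top" or "wrist"; returns the picture (384x512x3 uint8, red, green, blue); there is no depth.
- optics.camera_info(name): a dict with "camera_matrix" (3x3 intrinsics, pixels), "cam_to_world" (4x4, takes a point from camera to world coordinates); the wrist camera has in their place "T_tool_cam" (4x4, takes a point from camera to tool coordinates, whose origin is the TCP and whose axes are the flange's). Camera axes: x right, y down, z forward; pixel columns grow to the right and rows downward; lengths in m; the calibration is good to about 2 mm. A picture is of the moment at which its call begins: read the wrist's pose just before it. camera_info takes no time and is no camera call.
- workorder.hand_in(): hands the job in; it is judged then, once.
The state is a dict: "clock": time; "q": joint angles; "qvel": joint speeds; "joint_efforts": joint torques, N m; "ee_pos": TCP position; "tcp_rot": TCP orientation; "wrist_force": force on the tool from outside, world axes, zero at the start; "ft_torque": the same for the moment, N m; "gripper_width": finger opening in m; "grip_force": force on a finger pad.
Only numpy, scipy, OpenCV 4.12 (cv2) and the standard library are available. Lean on these libraries where they do the work, as an engineer would, in place of code of your own. Each camera call takes 0.05 s, during which the arm holds its last target. There are 200 camera calls.

## Task

The inspection-camera stand with the orange knob has just had a new pawl spring, so try it out: raise its rail click by click to the top notch (the knob is there to lift it by) and let go, so that the pawl holds it there for a moment. Then press the orange lever down to lift the pawl out of the teeth, so that the camera sinks all the way to the bottom, and let go. Leave the blue stand alone.

Things in the scene. Friction and masses are not known exactly. Their poses are not given: they have to be found in the camera images.
- orange_rail (a joint): Height (m) of the orange stand's toothed rail; 0 = fully down. The pawl holds it at 0.020, 0.040 and 0.060 (top notch); stop at 0.072. Raised above 0.063 and let go, it settles on the top notch. Starts on the lowest notch. Lifting: 5 N weight, some N per click, 0.9 N per cm/s of damper. With the pawl out it sinks by itself at 4 to 5 cm/s.
- orange_knob (a point): Centre of the orange knob atop the orange stand's rail: upright cylinder, 30 mm diameter, 34 mm tall, free all round; rises with the rail (0.210 above the bench when down). A 20 mm wide arm, top 46 mm below this point, runs along -x to the black camera, an upright cylinder, diameter 36 mm, 88 mm from the knob's axis, top 25 mm below this point. z up, y towards the lever.
- orange_lever (a point): Middle of the upper face of the orange thumb pad (30 x 32 x 8 mm) ending the orange stand's pawl lever, 84 mm above the bench at rest, 105 mm from the knob's axis along +y, nothing above it. Pressing it down 15 mm (4 to 6 N) lifts the pawl clear of the teeth; stop at 26 mm; 20 mm is a good depth. Sprung: let go, it rises and the pawl catches again. z up, y away from the rail.
- blue_stand: Bystander, to be left alone: a stand of the same build, with blue knob, lever pad and camera band. Both stands are screwed to the bench. Origin: on the bench under its rail. White base from x -0.128 to 0.048, y -0.05 to 0.05; lever out to y 0.122, 84 mm high; camera out to x -0.106; knob's top at 0.227 plus its rail's height (0.040).
There are look-alikes about, which are no part of the job. Leave any green look-alike of the part that bears orange_rail alone.

How it is judged:
On the way, in this order (a step that is already met when the one before it is completed fails the run):
1. the orange stand's rail hangs on its top notch, let go by the robot (value of joint orange_rail between 0.054 and 0.066 m and contact force between each of the fingers, the arm and anything else below 0.5 N), for 0.3 s.
2. the pawl lifted, the rail has sunk all the way down (value of joint orange_rail below 0.006 m), for 0.2 s.
At the end, for the whole second after the job is handed in: the orange stand's rail is fully down (within 6 mm) and at rest (value of joint orange_rail below 0.006 m and velocity of joint orange_rail between -0.02 and 0.02 m/s); the robot touches nothing.
It fails at once if the robot touched the blue stand (more than 2 N) (contact force between any of the fingers, the arm and blue_stand above 2 N).
It also fails if it takes over 43 s, if anything falls off the work surface, if the arm or the gripper's body presses on something with over 40 N, if the wrist force passes 120 N, or if a joint passes its speed limit or range.

## Working session

There is one attempt and no reset: what is moved stays moved. The work goes in short steps, Python scripts to look and compute and a tool call to move; the robot and the scene stay as the last step left them, time stands still between calls to the robot, and variables do not carry over. Pictures are saved under pics/ and viewed, at most 10 in all, crops included, and the job is handed in when it is done.

Besides the shell and the picture viewer there is one more tool, called as name(argument=value, ...) on one line, values as JSON. jog_arm: Moves the arm, as the interface text tells. Its arguments: {"type":"object","properties":{"moves":{"type":"array","items":{"type":"array","items":{"type":"array","items":{"type":"number"}}}},"jaw":{"type":"number"},"newtons":{"type":"number"}},"required":["moves"]}

```bash
mkdir -p pics
cat > h.py <<'E'
import numpy as np, cv2
from cell import telemetry, optics, workorder
def save(n,im): cv2.imwrite(f'pics/{n}.png',im[:,:,::-1])
def ray(name,u,v):
    i=optics.camera_info(name); K=np.array(i['camera_matrix']); T=np.array(i['cam_to_world'])
    d=T[:3,:3]@np.linalg.inv(K)@[u,v,1]; return T[:3,3],d
def onz(name,u,v,z):
    o,d=ray(name,u,v); return o+d*(z-o[2])/d[2]
E
python3 - <<'E'
from h import *
a=optics.read_camera('scene');b=optics.read_camera('top')
save('s',a);save('t',b)
np.save('s.npy',a);np.save('t.npy',b)
for n,im in(('scene',a),('top',b)):
    h=cv2.cvtColor(im,cv2.COLOR_RGB2HSV)
    print(n,np.round(optics.camera_info(n)['cam_to_world'],3).tolist())
    for c,lo,hi in(('orange',5,20),('green',40,85),('blue',95,125)):
        m=cv2.inRange(h,(lo,120,70),(hi,255,255))
        k,l,st,ce=cv2.connectedComponentsWithStats(m)
        for i in range(1,k):
            if st[i,4]>25: print(c,st[i].tolist(),ce[i].round(1))
print({k:np.round(v,3).tolist() for k,v in telemetry.get_obs().items()})
E
```

```text
scene [[0.486, 0.594, -0.641, 1.195], [0.874, -0.314, 0.372, -0.42], [0.02, -0.74, -0.672, 0.93], [0.0, 0.0, 0.0, 1.0]]
orange [433, 53, 79, 72, 3642] [479.6  86.6]
orange [435, 118, 77, 60, 1159] [469.4 140. ]
orange [114, 166, 16, 19, 232] [121.6 174.9]
orange [97, 177, 9, 8, 50] [100.8 181.1]
orange [153, 186, 17, 14, 73] [162.3 192.4]
orange [192, 219, 17, 22, 220] [200.8 230.9]
orange [166, 229, 11, 8, 66] [170.9 232.8]
orange [225, 240, 21, 17, 114] [236.2 247.3]
orange [322, 314, 11, 15, 32] [326.7 320.3]
orange [438, 335, 74, 49, 178] [474.3 359.8]
orange [469, 355, 43, 29, 637] [496.9 373.8]
green [143, 0, 25, 28, 365] [156.6  14.4]
green [104, 10, 24, 12, 182] [115.4  15.2]
green [107, 29, 23, 7, 89] [118.1  32.2]
green [117, 47, 19, 18, 171] [126.9  55.7]
green [93, 193, 68, 60, 1774] [126.5 224. ]
blue [107, 0, 20, 10, 121] [117.3   4.5]
blue [263, 0, 11, 4, 28] [268.4   1.9]
blue [428, 0, 39, 8, 194] [448.    2.3]
blue [273, 12, 11, 4, 30] [278.4  13.7]
blue [117, 34, 14, 5, 32] [123.9  35.8]
blue [0, 38, 67, 30, 879] [35.2 52.7]
blue [111, 44, 14, 5, 27] [118.3  46.2]
b
[... 480 characters left out ...]
 266, 13, 15, 31] [324.7 270.9]
orange [379, 288, 6, 12, 33] [380.8 293.7]
green [333, 234, 39, 30, 385] [351.7 248.1]
green [345, 265, 27, 12, 111] [359.3 270.5]
green [343, 270, 15, 34, 38] [349.8 286.3]
blue [156, 135, 15, 16, 185] [162.8 142.4]
blue [138, 173, 16, 16, 126] [144.8 181.1]
blue [188, 174, 11, 11, 33] [194.1 180.6]
{'clock': 0.1, 'q': [-1.213, 0.131, 1.489, -0.0, 1.523, -0.085], 'qvel': [0.0, -0.003, -0.002, 0.001, 0.001, 0.0], 'joint_efforts': [0.002, -56.134, -49.31, 0.077, 0.029, -0.0], 'ee_pos': [0.257, -0.542, 0.218], 'tcp_rot': [-3.063, -0.69, 0.0], 'wrist_force': [-0.696, -0.002, 0.329], 'ft_torque': [-0.016, -0.019, -0.001], 'grip_force': 0.0, 'gripper_width': 0.093}
```

View pics/s.png

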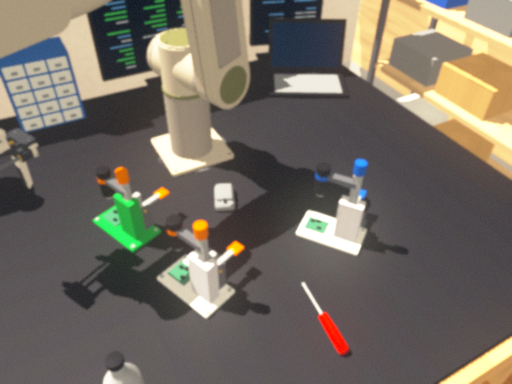

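View pics/t.png

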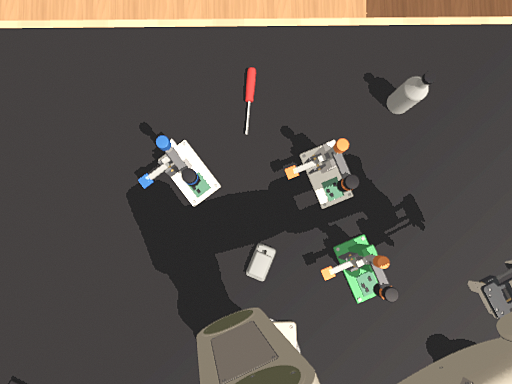

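The scene holds two stands with an orange knob: a green-bodied one (scene 122,175; top 381,261), and a white-bodied one (scene 201,231; top 341,145). The blue-knob stand is at scene 360,166. The task excludes green look-alikes, so the white-bodied stand is the one meant. I'll confirm this in a crop and locate it.

Run:
```python
from h import *
a=np.load('s.npy');b=np.load('t.npy')
c1=cv2.resize(a[150:330,80:260],(400,400),interpolation=cv2.INTER_CUBIC)
c2=cv2.resize(b[120:310,265:415][:150],(400,400),interpolation=cv2.INTER_CUBIC)
save('c',np.hstack([c1,c2]))
def tri(p,q):
    o1,d1=ray('scene',*p);o2,d2=ray('top',*q)
    s,*_=np.linalg.lstsq(np.c_[d1,-d2],o2-o1,rcond=None)
    x,y=o1+d1*s[0],o2+d2*s[1]
    return ((x+y)/2).round(4),np.linalg.norm(x-y).round(4)
print('knob tri',tri((200.8,230.9),(341,145.1)),'top z.247',onz('top',341.,145.1,.245).round(4),'scene z.23',onz('scene',200.8,230.9,.232).round(4))
print('pad tri',tri((236.2,247.3),(289.9,172)),'z.084',onz('top',289.9,172,.084).round(4),onz('scene',236.2,246.5,.083).round(4))
print('cam tri',tri((175,221),(351,182)))
print('blue knob',tri((360,166),(162.8,142.4)),'blue pad',onz('top',144.8,181.1,.084))
print('green knob',tri((121.6,174.9),(380.8,261)))
```

```text
knob tri (array([ 0.5705, -0.1982,  0.2305]), np.float64(0.003)) top z.247 [ 0.5666 -0.1955  0.245 ] scene z.23 [ 0.5728 -0.1974  0.232 ]
pad tri (array([ 0.5308, -0.0956,  0.0825]), np.float64(0.0009)) z.084 [ 0.5303 -0.0959  0.084 ] [ 0.5291 -0.0942  0.083 ]
cam tri (array([ 0.4863, -0.2272,  0.1984]), np.float64(0.0043))
blue knob (array([0.5774, 0.2159, 0.2558]), np.float64(0.0012)) blue pad [0.51238837 0.3007611  0.084     ]
green knob (array([ 0.2945, -0.287 ,  0.2145]), np.float64(0.0))
```

View pics/c.png

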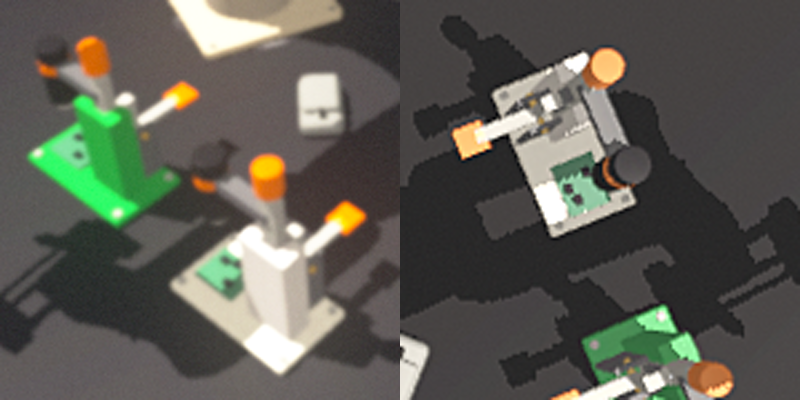

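The crop confirms it: the white-bodied stand has the orange knob (scene 201,231; top 341,145), the orange pad (scene 236,247) and the orange camera band. The other one is green-bodied. The measurements agree with the description: knob height 0.2305 (expected 0.230), pad height 0.0825 (expected 0.084), knob to pad 110 mm (expected 105), yaw about 21°. Moving over the knob now.

jog_arm(moves=[[[0,0,-0.035,0,0,0],[0,0,-0.035,0,0,0],[0.036,-0.0147,0,0,0,0],[0.036,-0.0147,0,0,0,0],[0.036,-0.0147,0,0,0,0],[0.036,-0.0147,0,0,0,0],[0.036,-0.0147,0,0,0,0],[0.036,-0.0147,0,0,0,0]]], jaw=0.75, newtons=40)

```text
clock: 0.77
ee_pos: [0.4152, -0.3682, 0.2883]
tcp_rot: [-3.065, -0.689, 0.0]
wrist_force: [1.2, 0.1, -0.0]
gripper_width: 0.0698
grip_force: 0.0
```

jog_arm(moves=[[[0.036,-0.0147,0,0,0,0],[0.036,-0.0147,0,0,0,0],[0.036,-0.0147,0,0,0,0],[0.036,-0.0147,0,0,0,0],[0.036,-0.0147,0,0,0,0],[0.036,-0.0147,0,0,0,0],[0,0,0,0,0,-7],[0,0,0,0,0,-7]]])

```text
clock: 1.43
ee_pos: [0.5729, -0.1951, 0.2876]
tcp_rot: [-2.952, -1.071, 0.002]
wrist_force: [-0.5, -0.4, 0.1]
gripper_width: 0.0698
grip_force: 0.0
```

jog_arm(moves=[[[0,0,0,0,0,-7],[0,0,0,0,0,-7],[0,0,0,0,0,-7],[0,0,0,0,0,-7],[0,0,0,0,0,-7],[0,0,0,0,0,-7],[0,0,0,0,0,-7],[0,0,0,0,0,-7]]])

```text
clock: 2.1
ee_pos: [0.5716, -0.1975, 0.288]
tcp_rot: [-2.107, -2.329, 0.001]
wrist_force: [0.8, -0.3, 0.6]
gripper_width: 0.0695
grip_force: 0.0
```

jog_arm(moves=[[[0,0,0,0,0,-7],[0,0,0,0,0,-7],[0,0,0,0,0,0],[0,0,0,0,0,0]]])

```text
clock: 2.43
ee_pos: [0.5717, -0.1976, 0.2882]
tcp_rot: [-1.821, -2.559, 0.0]
wrist_force: [-0.5, -0.2, -0.3]
gripper_width: 0.0699
grip_force: 0.0
```

```bash
cat >> h.py <<'E'
from scipy.spatial.transform import Rotation as R
def wray(T,u,v):
    i=optics.camera_info('wrist');K=np.array(i['camera_matrix']);C=T@np.array(i['T_tool_cam'])
    return C[:3,3],C[:3,:3]@np.linalg.inv(K)@[u,v,1]
def wrist():
    o=telemetry.get_obs();T=np.eye(4);T[:3,:3]=R.from_rotvec(o['tcp_rot']).as_matrix();T[:3,3]=o['ee_pos']
    return T,optics.read_camera('wrist')
E
python3 - <<'E'
from h import *
T,w=wrist();save('w1',w)
print(T.round(3).tolist());print(np.round(optics.camera_info('wrist')['T_tool_cam'],3).tolist())
m=cv2.inRange(cv2.cvtColor(w,cv2.COLOR_RGB2HSV),(5,120,70),(20,255,255))
k,l,st,ce=cv2.connectedComponentsWithStats(m)
for i in range(1,k):
    if st[i,4]>60:
        print(st[i].tolist(),ce[i].round(1),[(lambda o,d:(o+d*(z-o[2])/d[2]).round(4).tolist())(*wray(T,*ce[i])) for z in(.247,.23,.084)])
E
```

```text
[[-0.328, 0.945, -0.001, 0.572], [0.945, 0.328, 0.0, -0.198], [0.001, -0.001, -1.0, 0.288], [0.0, 0.0, 0.0, 1.0]]
[[0.0, -0.959, -0.282, 0.078], [1.0, 0.001, -0.002, 0.001], [0.002, -0.282, 0.959, -0.165], [0.0, 0.0, 0.0, 1.0]]
[3, 72, 34, 29, 207] [23.9 84.5] [[0.3871, -0.1585, 0.247], [0.3739, -0.1615, 0.23], [0.2608, -0.1865, 0.084]]
[237, 77, 26, 28, 101] [250.3  89.4] [[0.5378, -0.1097, 0.247], [0.5371, -0.1085, 0.23], [0.5307, -0.0989, 0.084]]
[154, 175, 30, 10, 130] [170.8 178.9] [[0.501, -0.1907, 0.247], [0.4972, -0.1962, 0.23], [0.4648, -0.244, 0.084]]
[233, 187, 37, 44, 842] [250.7 203.9] [[0.5654, -0.1896, 0.247], [0.567, -0.1951, 0.23], [0.5802, -0.2422, 0.084]]
```

View pics/w1.png

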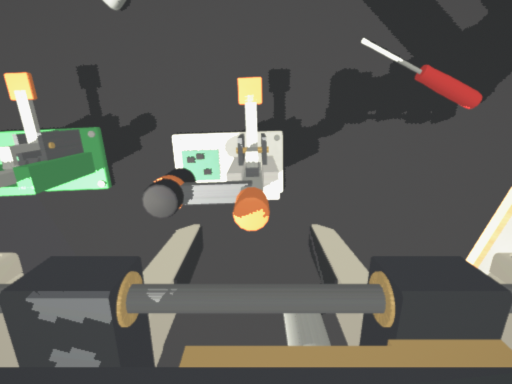

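The wrist view shows the white stand's knob between the fingers (about 252,210) and its pad at 250,89. The knob is at about (0.569, -0.198) and the pad at about (0.531, -0.098), which are 106 mm apart, so this fits. Descending to grip.

jog_arm(moves=[[[0,-0.0025,0.012,0,0,0],[0,0,0.013,0,0,0],[0,0,0.013,0,0,0],[0,0,0.013,0,0,0],[0,0,0.013,0,0,0],[0,0,0.013,0,0,0],[0,0,0,0,0,0]]])

```text
clock: 3.07
ee_pos: [0.5678, -0.1976, 0.2072]
tcp_rot: [-1.813, -2.559, 0.002]
wrist_force: [-0.8, -0.1, -0.8]
gripper_width: 0.0697
grip_force: 0.0
```

jog_arm(moves=[[[0,0,0,0,0,0],[0,0,0,0,0,0],[0,0,0,0,0,0],[0,0,0,0,0,0],[0,0,0,0,0,0],[0,0,0,0,0,0]]], jaw=0, newtons=40)

```text
clock: 3.57
ee_pos: [0.5698, -0.1986, 0.2123]
tcp_rot: [1.815, 2.563, 0.0]
wrist_force: [-0.2, 0.0, 0.9]
gripper_width: 0.0343
grip_force: 0.0
```

jog_arm(moves=[[[0,0,0,0,0,0],[0,0,0,0,0,0],[0,0,0,0,0,0],[0,0,0,0,0,0]]])

```text
clock: 3.9
ee_pos: [0.5685, -0.199, 0.212]
tcp_rot: [-1.816, -2.562, 0.003]
wrist_force: [-6.6, -1.7, 3.2]
gripper_width: 0.029
grip_force: 40.0
```

jog_arm(moves=[[[0,0,-0.0025,0,0,0],[0,0,-0.0025,0,0,0],[0,0,-0.0025,0,0,0],[0,0,-0.0025,0,0,0],[0,0,-0.0025,0,0,0],[0,0,-0.0025,0,0,0],[0,0,-0.0025,0,0,0],[0,0,-0.0025,0,0,0]]])

```text
clock: 4.57
ee_pos: [0.5683, -0.1989, 0.2284]
tcp_rot: [-1.815, -2.56, 0.003]
wrist_force: [0.6, -6.0, -13.4]
gripper_width: 0.0297
grip_force: 40.0
```

jog_arm(moves=[[[0,0,-0.0025,0,0,0],[0,0,-0.0025,0,0,0],[0,0,-0.0025,0,0,0],[0,0,-0.0025,0,0,0],[0,0,-0.0025,0,0,0],[0,0,-0.0025,0,0,0],[0,0,-0.0025,0,0,0],[0,0,-0.0025,0,0,0]]])

```text
clock: 5.23
ee_pos: [0.5683, -0.1989, 0.2483]
tcp_rot: [-1.815, -2.56, 0.003]
wrist_force: [0.1, -6.5, -13.9]
gripper_width: 0.0292
grip_force: 40.0
```

jog_arm(moves=[[[0,0,-0.002,0,0,0],[0,0,-0.002,0,0,0],[0,0,-0.002,0,0,0],[0,0,0,0,0,0],[0,0,0,0,0,0]]])

```text
clock: 5.65
ee_pos: [0.5684, -0.1989, 0.2568]
tcp_rot: [-1.816, -2.561, 0.003]
wrist_force: [-5.6, -3.0, -3.5]
gripper_width: 0.0297
grip_force: 40.0
```

jog_arm(moves=[[[0,0,-0.002,0,0,0],[0,0,0,0,0,0],[0,0,0,0,0,0]]])

```text
clock: 5.9
ee_pos: [0.5684, -0.199, 0.2589]
tcp_rot: [-1.816, -2.561, 0.003]
wrist_force: [-5.0, -3.4, -3.7]
gripper_width: 0.0296
grip_force: 40.0
```

jog_arm(moves=[[[0,0,0,0,0,0],[0,0,0,0,0,0],[0,0,0,0,0,0],[0,0,0,0,0,0],[0,0,0,0,0,0],[0,0,0,0,0,0]]], jaw=0.7)

```text
clock: 6.4
ee_pos: [0.5697, -0.1984, 0.2599]
tcp_rot: [1.815, 2.563, 0.0]
wrist_force: [-0.6, -0.4, 0.1]
gripper_width: 0.0634
grip_force: 0.0
```

Run:
```python
from h import *
def orange(n):
    im=optics.read_camera(n);m=cv2.inRange(cv2.cvtColor(im,cv2.COLOR_RGB2HSV),(5,120,70),(20,255,255))
    k,l,st,ce=cv2.connectedComponentsWithStats(m)
    return im,[(st[i].tolist(),ce[i].round(1).tolist()) for i in range(1,k) if 40<st[i,4]<600 and 150<ce[i][0]<400 and 100<ce[i][1]<300]
im,s=orange('scene');print(s);save('s2',cv2.resize(im[120:320,130:330],(600,600)))
# predicted scene pixel of knob centre at rail 0.02,0.04,0.06,
i=optics.camera_info('scene');T=np.linalg.inv(i['cam_to_world']);K=np.array(i['camera_matrix'])
for r in(.02,.04,.06):
    p=K@(T@[.569,-.198,.21+r,1])[:3];print(r,(p[:2]/p[2]).round(1))
o=telemetry.get_obs();print(o['wrist_force'],o['gripper_width'],o['ee_pos'])
```

```text
[([167, 171, 29, 19, 86], [179.2, 179.4]), ([209, 179, 13, 9, 44], [215.3, 183.0]), ([153, 187, 17, 13, 84], [162.3, 192.3]), ([191, 207, 16, 21, 257], [198.4, 217.0]), ([164, 215, 11, 10, 73], [169.1, 220.2]), ([226, 240, 19, 16, 93], [236.2, 247.3])]
0.02 [199.9 230.5]
0.04 [199.2 223.9]
0.06 [198.6 217.1]
[ 0.15875086 -0.34719327  1.06698198] 0.0642877678302885 [ 0.56966818 -0.19837869  0.25985314]
```

View pics/s2.png

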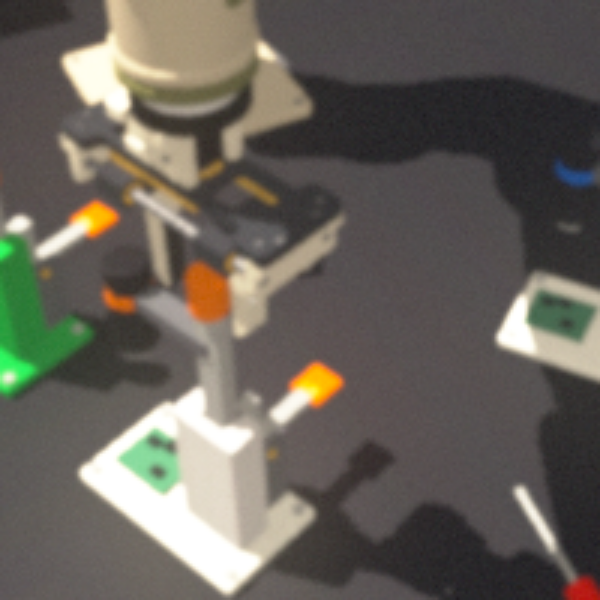

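The knob now sits at scene (198.4, 217.0), against (198.6, 217.1) predicted for rail 0.060. So the rail hangs on the top notch and the fingers are clear of it. I'll hold briefly, retreat upward and go over to the lever.

jog_arm(moves=[[[0,0,0,0,0,0],[0,0,0,0,0,0],[0,0,0,0,0,0],[0,0,0,0,0,0],[0,0,-0.02,0,0,0],[0,0,-0.02,0,0,0],[0,0,-0.02,0,0,0],[0,0,0,0,0,0]]])

```text
clock: 7.12
ee_pos: [0.5709, -0.1991, 0.3248]
tcp_rot: [1.812, 2.558, 0.002]
wrist_force: [0.8, -0.9, 1.6]
gripper_width: 0.0652
grip_force: 0.0
```

jog_arm(moves=[[[0.018,-0.0005,0,0,0,0],[0.018,-0.0005,0,0,0,0],[0.018,-0.0005,0,0,0,0],[0.018,-0.0005,0,0,0,0],[0.018,-0.0005,0,0,0,0],[0.018,-0.0005,0,0,0,0],[0,0,0,0,0,0]]], jaw=0, newtons=10)

```text
clock: 7.7
ee_pos: [0.5301, -0.0951, 0.3193]
tcp_rot: [-1.813, -2.565, -0.001]
wrist_force: [-0.8, -0.3, 0.3]
gripper_width: 0.0231
grip_force: 0.0
```

jog_arm(moves=[[[0,0,0.027,0,0,0],[0,0,0.027,0,0,0],[0,0,0.027,0,0,0],[0,0,0.027,0,0,0],[0,0,0.027,0,0,0],[0,0,0.027,0,0,0],[0,0,0.027,0,0,0],[0,0,0,0,0,0]]])

```text
clock: 8.37
ee_pos: [0.5267, -0.097, 0.1237]
tcp_rot: [-1.811, -2.556, 0.006]
wrist_force: [-0.2, -0.1, -0.9]
gripper_width: 0.0003
grip_force: 0.0
```

Run:
```python
from h import *
T,w=wrist();save('w2',w);o=telemetry.get_obs()
print(T.round(4).tolist(),o['gripper_width'])
m=cv2.inRange(cv2.cvtColor(w,cv2.COLOR_RGB2HSV),(5,120,70),(20,255,255))
k,l,st,ce=cv2.connectedComponentsWithStats(m)
for i in range(1,k):
    if st[i,4]>60: print(st[i].tolist(),ce[i].round(1),(lambda o,d:(o+d*(.084-o[2])/d[2]).round(4).tolist())(*wray(T,*ce[i])))
```

```text
[[-0.3314, 0.9434, -0.0098, 0.5267], [0.9435, 0.3314, 0.0026, -0.097], [0.0057, -0.0084, -0.9999, 0.1237], [0.0, 0.0, 0.0, 1.0]] 0.00029052855910041036
[240, 199, 38, 30, 542] [257.5 207. ] [0.5258, -0.0892, 0.084]
```

View pics/w2.png

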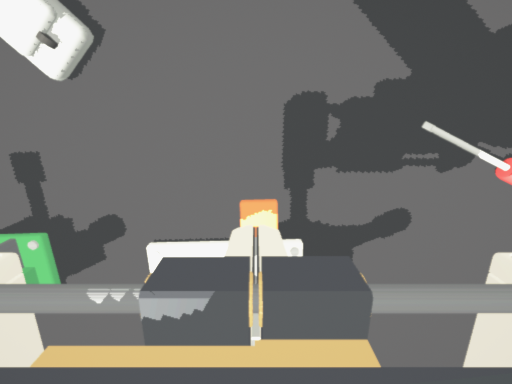

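The fingers are shut and centred over the orange pad; its far part shows at about (259, 207), in line with the finger gap at column 256. Pressing down to z 0.064.

jog_arm(moves=[[[0,0,0.012,0,0,0],[0,0,0.012,0,0,0],[0,0,0.01,0,0,0],[0,0,0.006,0,0,0],[0,0,0.006,0,0,0],[0,0,0.006,0,0,0],[0,0,0.006,0,0,0],[0,0,0.006,0,0,0]]])

```text
clock: 9.08
ee_pos: [0.5316, -0.0981, 0.0671]
tcp_rot: [1.815, 2.562, -0.0]
wrist_force: [-0.6, -2.3, 4.8]
gripper_width: 0.0004
grip_force: 2.2
```

jog_arm(moves=[[[0,0,0.003,0,0,0],[0,0,0,0,0,0],[0,0,0,0,0,0],[0,0,0,0,0,0],[0,0,0,0,0,0],[0,0,0,0,0,0],[0,0,0,0,0,0],[0,0,0,0,0,0]]])

```text
clock: 9.75
ee_pos: [0.5314, -0.0977, 0.0642]
tcp_rot: [1.815, 2.563, 0.001]
wrist_force: [0.6, -0.2, 4.9]
gripper_width: 0.0007
grip_force: 2.3
```

jog_arm(moves=[[[0,0,0,0,0,0],[0,0,0,0,0,0],[0,0,0,0,0,0],[0,0,0,0,0,0],[0,0,0,0,0,0],[0,0,0,0,0,0],[0,0,0,0,0,0],[0,0,0,0,0,0]]])

```text
clock: 10.42
ee_pos: [0.5314, -0.0977, 0.0642]
tcp_rot: [1.815, 2.563, 0.001]
wrist_force: [-0.1, -0.8, 5.8]
gripper_width: 0.0007
grip_force: 2.3
```

jog_arm(moves=[[[0,0,0,0,0,0],[0,0,0,0,0,0],[0,0,0,0,0,0],[0,0,0,0,0,0],[0,0,0,0,0,0],[0,0,0,0,0,0],[0,0,0,0,0,0],[0,0,0,0,0,0]]])

```text
clock: 11.08
ee_pos: [0.5314, -0.0977, 0.0642]
tcp_rot: [1.815, 2.563, 0.001]
wrist_force: [-0.1, -1.2, 4.9]
gripper_width: 0.0005
grip_force: 2.3
```

```bash
cat > chk.py <<'E'
from h import *
import sys
for n,x,y in(('scene',.569,-.198),('top',.569,-.198)):
    im=optics.read_camera(n);save(n+sys.argv[1],cv2.resize(im[120:320,130:330],(600,600)) if n=='scene' else im)
    m=cv2.inRange(cv2.cvtColor(im,cv2.COLOR_RGB2HSV),(5,120,70),(20,255,255))
    k,l,st,ce=cv2.connectedComponentsWithStats(m)
    print(n,[(st[i].tolist(),ce[i].round(1).tolist()) for i in range(1,k) if 40<st[i,4]<600 and 150<ce[i][0]<400 and 100<ce[i][1]<300])
    i=optics.camera_info(n);T=np.linalg.inv(i['cam_to_world']);K=np.array(i['camera_matrix'])
    for r in(0,.02,.06):
        p=K@(T@[x,y,.21+r,1])[:3];print(r,(p[:2]/p[2]).round(1))
o=telemetry.get_obs();print(o['clock'],o['wrist_force'],o['ee_pos'])
E
python3 chk.py a
```

```text
scene [([153, 186, 17, 14, 111], [162.2, 192.1]), ([221, 220, 25, 18, 57], [232.1, 227.8]), ([193, 226, 16, 21, 275], [201.0, 235.7]), ([167, 233, 11, 10, 70], [171.5, 238.3]), ([233, 253, 10, 9, 46], [237.3, 257.2])]
0 [200.5 236.9]
0.02 [199.9 230.5]
0.06 [198.6 217.1]
top [([373, 255, 17, 14, 184], [381.3, 261.4])]
0 [338.1 147.4]
0.02 [340.3 145.5]
0.06 [345.  141.5]
11.1833 [-0.2918329   0.13622729  4.95230763] [ 0.53136332 -0.09772519  0.06417652]
```

View pics/scenea.png

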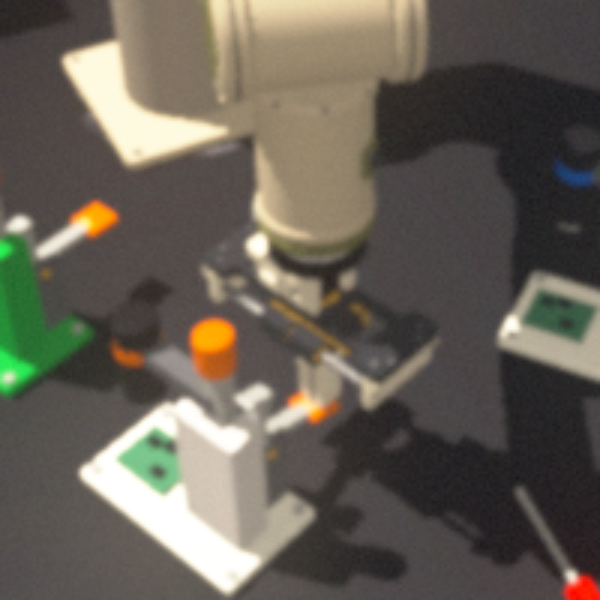

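The knob has sunk to scene (201.0, 235.7); fully down predicts 236.9. I'll hold longer and re-measure to be sure it reached the bottom.

jog_arm(moves=[[[0,0,0.002,0,0,0],[0,0,0,0,0,0],[0,0,0,0,0,0],[0,0,0,0,0,0],[0,0,0,0,0,0],[0,0,0,0,0,0],[0,0,0,0,0,0],[0,0,0,0,0,0]]])

```text
clock: 11.85
ee_pos: [0.5313, -0.0976, 0.0622]
tcp_rot: [1.815, 2.563, 0.001]
wrist_force: [0.4, 0.0, 5.1]
gripper_width: 0.0008
grip_force: 2.6
```

jog_arm(moves=[[[0,0,0,0,0,0],[0,0,0,0,0,0],[0,0,0,0,0,0],[0,0,0,0,0,0],[0,0,0,0,0,0],[0,0,0,0,0,0],[0,0,0,0,0,0],[0,0,0,0,0,0]]])

```text
clock: 12.52
ee_pos: [0.5313, -0.0976, 0.0622]
tcp_rot: [1.815, 2.563, 0.001]
wrist_force: [1.2, 0.1, 5.5]
gripper_width: 0.0004
grip_force: 2.6
```

```bash
python3 chk.py b
```

```text
scene [([153, 186, 17, 14, 111], [162.2, 192.1]), ([193, 226, 16, 21, 268], [201.0, 235.7]), ([166, 233, 12, 10, 72], [171.5, 238.2]), ([233, 254, 10, 8, 47], [237.4, 257.7])]
0 [200.5 236.9]
0.02 [199.9 230.5]
0.06 [198.6 217.1]
top [([373, 255, 17, 14, 184], [381.3, 261.4])]
0 [338.1 147.4]
0.02 [340.3 145.5]
0.06 [345.  141.5]
12.6167 [0.79811921 0.13702242 5.86163984] [ 0.53132358 -0.09760336  0.06214901]
```

The reading has not changed, so the rail is at rest at the bottom. Releasing the lever and retreating, then a last check.

jog_arm(moves=[[[0,0,-0.006,0,0,0],[0,0,-0.006,0,0,0],[0,0,-0.01,0,0,0],[0,0,-0.02,0,0,0],[0,0,-0.035,0,0,0],[0,0,-0.035,0,0,0],[0,0,-0.035,0,0,0],[0,0,-0.035,0,0,0]]])

```text
clock: 13.28
ee_pos: [0.5301, -0.0977, 0.2456]
tcp_rot: [-1.816, -2.563, 0.001]
wrist_force: [1.3, -1.1, 0.1]
gripper_width: 0.0006
grip_force: 0.0
```

jog_arm(moves=[[[0.02,0,-0.035,0,0,0],[0.03,0,-0.02,0,0,0],[0.03,0,0,0,0,0],[0,0,0,0,0,0],[0,0,0,0,0,0],[0,0,0,0,0,0]]])

```text
clock: 13.78
ee_pos: [0.504, -0.0225, 0.2983]
tcp_rot: [-1.815, -2.564, 0.002]
wrist_force: [0.2, 0.0, -0.7]
gripper_width: 0.0006
grip_force: 0.0
```

```bash
python3 chk.py c
```

```text
scene [([243, 120, 31, 16, 105], [257.2, 127.3]), ([153, 186, 17, 14, 76], [162.3, 192.3]), ([193, 226, 16, 21, 204], [201.1, 237.1]), ([166, 234, 12, 9, 65], [171.7, 238.5]), ([226, 240, 19, 16, 85], [236.3, 247.4])]
0 [200.5 236.9]
0.02 [199.9 230.5]
0.06 [198.6 217.1]
top [([373, 255, 17, 14, 187], [381.3, 261.5])]
0 [338.1 147.4]
0.02 [340.3 145.5]
0.06 [345.  141.5]
13.8833 [-0.21614937 -0.13309349 -1.01425048] [ 0.50403979 -0.02294724  0.29782467]
```

View pics/scenec.png

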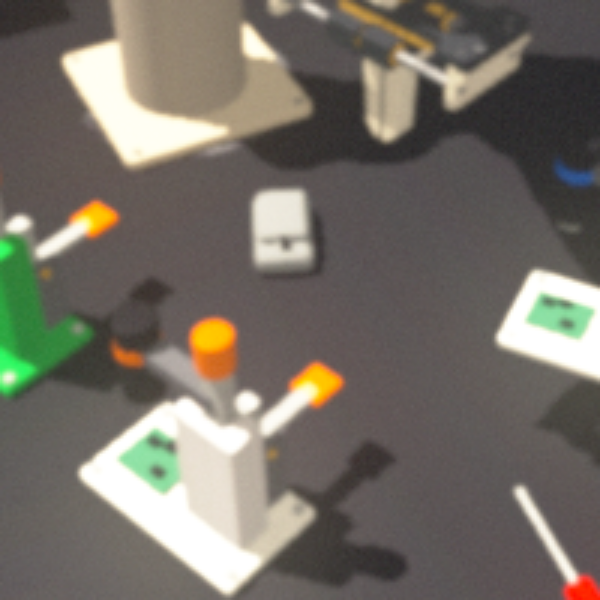

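The knob is at scene (201.1, 237.1), where fully down predicts 236.9. The lever is back at rest at (236, 247) and the gripper is clear of everything.

```bash
python3 -c "
from cell import workorder
print(workorder.hand_in())"
```

```text
the job is handed in; nothing more can be done
None
```

The job is handed in after about 14 s on the robot's clock: the orange rail was raised to its top notch, let go and held by the pawl, then lowered to the bottom with the lever; the blue and green stands were left alone, and the judge's result was not shown.

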